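# Make up two bottle-painting kits

## Robot

A 7-joint arm with a two-finger parallel gripper is mounted at the origin on the work surface. World frame = base frame: x ahead of the robot, y to its left, z up, the work surface at z = 0. Lengths are in m, angles in rad, forces in N, time in s.
With the tool pointing down it reaches from about 0.425 to 1.025 m from the base axis. Payload 9.4 kg.
Tool frame: the origin (TCP) lies between the finger pads; the fingertips stand 8 mm ahead of it and the grasp point (between the pads) lies 11 mm behind it; z points along the fingers, y is the direction in which the jaws open and shut (so a half turn about z gives the same grasp; the last joint's range is limited). The gripper opens to 85 mm and grips with 20 to 120 N. Pads are 22 mm wide; open, the fingers measure 114 mm over their backs; the gripper's body (76 mm by 85 mm) begins 54 mm behind the grasp point. The pads swing forward as they close: fully open they stand 13 mm farther back than shut.
Start: joints at [1.033, 0.599, -0.003, 1.599, 0.002, 0.943, -0.08], TCP at [0.322, -0.649, 0.239] pointing down, gripper open.
Joint ranges: [-2.57, 2.57], [-0.35, 1.97], [-1.29, 1.29], [0.11, 2.56], [-1.05, 4.19], [0.11, 1.86], [-2.63, 2.63]. Speed limits (rad/s): [2.22, 2.22, 3.01, 3.01, 3.14, 3.14, 3.14].

## Interface

Orientations are given as a 3x3 rotation matrix whose columns are the frame's x, y, z axes.
In Python, from bench import get_obs, optics, env gives the robot as it stands.
- The arm moves only by the shell command python3 -m inch 'ROWS' [FORCE]. ROWS is JSON, a list of rows, each a list of 7 numbers: the shift along the world's x, y, z in mm, then the turn, a rotation vector about the world's x, y, z in rad, then the opening, from 0 (shut) to 1 (fully open). A call has 1 to 10 rows; each row shifts and turns the commanded pose from where the row before left it; what a row does not reach is not made up. A row lasts 1/12 s, in which the tool goes at most 41.7 mm and 7.16 degrees, less where a joint would pass 70% of its speed; a pose out of reach is approached as far as the arm can. A call is refused whole if a number of a shift passes 41.7 or a number of a turn 0.125, either way. A call with a gripper value outside its range is refused whole. The fingers move at their own pace and stop on an object; FORCE is the grip in N (left out, the last holds). Time passes only in rows, so rows that do not move let the fingers close. It gives the time, the measured TCP pose, the force and the opening at its end, in the units of the state.
- get_obs(): the state, without advancing time (a new reading comes with each control period).
- optics.read_camera(name): name is "scene" or "top"; returns (picture, depth): 480x640x3 uint8, blue, green, red; 480x640 float32, m along the optical axis (not along the pixel's ray), 0 where there is no reading.
- optics.camera_info(name): a dict with "fov_y" (degrees; the focal length in pixels is half the picture's height over the tangent of half this angle, whatever the lens; pixels are square), "cx", "cy" (the principal point, pixels), "D" ([k1, k2, p1, p2, k3] as OpenCV has them; the pictures are not rectified), "R" (3x3) and "t" (3): a world point X has camera coordinates R X + t. Camera axes: x right, y down, z forward; pixel columns grow to the right and rows downward; lengths in m; the calibration is good to about 2 mm. A picture is of the moment at which its call begins. camera_info takes no time and is no camera call.
- env.job_done(): hands the job in, once; it reports no verdict.
The state is a dict: "time": time; "qpos": joint angles; "qd": joint speeds; "joint_torque": joint torques, N m; "eef_pos": TCP position; "tool_rot": TCP orientation; "wrist_force": force on the tool from outside, world axes, zero at the start; "ft_torque": the same for the moment, N m; "grip_width": finger opening in m.
Only numpy, scipy, OpenCV 4.12 (cv2) and the standard library are available. Lean on these libraries where they do the work, as an engineer would, in place of code of your own. Each camera call takes 0.05 s, during which the arm holds its last target.

## Task

Make up two painting kits from the stock: into the wooden tray put the red and the green jar, each upright in a small well of its own, and the masking tape lying flat in the large well; into the grey tray put the blue jar, upright in either small well, and the sanding block flat in the large well, dark abrasive side down as it lies now. Leave the yellow jar, the wine bottle and the brush pot where they stand, and let go of everything at the end.

Things in the scene. Friction and masses are not known exactly. Their poses are not given: they have to be found in the camera images.
- tray_wood: brown wooden kit tray, fixed: 166 (its x) by 136 (its y) by 14 mm high; floor and all walls 4 mm thick, walls reach 14 mm above the table. Origin: centre of its underside. Two small wells, 62 x 62 mm inside, centred at x = -48, y = +33 and -33 mm in its frame; one large well, 92 (x) by 128 (y) mm inside, centred at x = +33, y = 0. Small wells face the robot at yaw 0; start yaw within 0.35 rad.
- tray_grey: grey plastic kit tray, fixed: 166 (its x) by 136 (its y) by 14 mm high; floor and all walls 4 mm thick, walls reach 14 mm above the table. Origin: centre of its underside. Two small wells, 62 x 62 mm inside, centred at x = -48, y = +33 and -33 mm in its frame; one large well, 92 (x) by 128 (y) mm inside, centred at x = +33, y = 0. Small wells face the robot at yaw 0; start yaw within 0.35 rad.
- jar_red: small closed red paint jar with a red screw cap and a white paper band round its middle: upright cylinder, 36 mm diameter, 52 mm high, about 70 g; origin at the centre of its underside, z up through the cap. Belongs to the wooden tray's kit.
- jar_green: small closed green paint jar with a green screw cap and a white paper band round its middle: upright cylinder, 36 mm diameter, 52 mm high, about 70 g; origin at the centre of its underside, z up through the cap. Belongs to the wooden tray's kit.
- tape: roll of beige masking tape lying flat: ring of 62 mm outer diameter, 38 mm hole, 28 mm high, about 60 g; origin at the centre of its underside, z along the ring's axis. Belongs to the wooden tray's kit.
- jar_blue: small closed blue paint jar with a blue screw cap and a white paper band round its middle: upright cylinder, 36 mm diameter, 52 mm high, about 70 g; origin at the centre of its underside, z up through the cap. Belongs to the grey tray's kit.
- block: sanding block: reddish-brown block with a dark abrasive underside, 70 mm (its x) by 44 mm (its y), 28 mm high, about 60 g; origin at the centre of its underside. Belongs to the grey tray's kit.
- jar_yellow: small closed yellow paint jar with a yellow screw cap and a white paper band round its middle: upright cylinder, 36 mm diameter, 52 mm high, about 70 g; origin at the centre of its underside, z up through the cap. Left over: stays where it stands among the stock.
- wine_bottle: cream-painted small wine bottle, 60 mm diameter, 217 mm high, standing beyond the work; origin at the centre of its underside. Leave alone.
- brush_pot: black round pot, 76 mm diameter, 105 mm high, with paint brushes standing in it up to about 240 mm, beyond the work; origin at the centre of its underside. Leave alone.
There are look-alikes about, which are no part of the job. Several things look just like the jar_green: the one meant starts farthest to the robot's left. There is more than one size of the tray_wood; the job needs the larger.

How it is judged:
By the outcome, as a careful person would: the job done as asked, in the order asked, and still so for the second after the job is handed in, with the robot touching nothing.
It also fails if it takes over 118 s, if anything falls off the work surface, if the arm or the gripper's body presses on something with over 40 N, if the wrist force passes 120 N, or if a joint passes its speed limit or range.

## Working session

There is one attempt and no reset: what is moved stays moved. The work goes in short steps, Python scripts to look and compute and a shell command to move; the robot and the scene stay as the last step left them, time stands still between calls to the robot, and variables do not carry over. Pictures are saved under pics/ and viewed, and the job is handed in when it is done.

```bash
ls; mkdir -p pics
python3 - <<'E'
from bench import get_obs, optics, env
import cv2,numpy as np
o=get_obs(); print({k:np.round(v,3).tolist() for k,v in o.items()})
for n in("scene","top"):
    p,d=optics.read_camera(n); cv2.imwrite(f"pics/{n}0.png",p); np.savez(f"pics/{n}0.npz",p=p,d=d); print(n,optics.camera_info(n))
E
```

```text
pics
{'time': 0.0, 'qpos': [1.033, 0.6, -0.003, 1.6, 0.002, 0.943, -0.08], 'qd': [0.001, 0.002, -0.002, -0.0, -0.0, 0.0, -0.001], 'joint_torque': [0.0, -77.645, 1.565, -25.801, 0.012, 0.009, 0.0], 'eef_pos': [0.322, -0.649, 0.238], 'tool_rot': [[0.896, 0.445, -0.001], [0.445, -0.896, 0.001], [-0.0, -0.002, -1.0]], 'wrist_force': [0.475, -0.419, -0.138], 'ft_torque': [0.018, 0.038, -0.021], 'grip_width': 0.085}
scene {'fov_y': 51.39708566216806, 'cx': 320.2871054772168, 'cy': 244.55009579935853, 'D': array([0.00475502, 0.        , 0.        , 0.        , 0.        ]), 'R': array([[-0.72753575,  0.68602849, -0.00752568],
       [ 0.5232704 ,  0.54776911, -0.65279176],
       [-0.44371141, -0.47886731, -0.75750002]]), 't': array([ 0.42606092, -0.20324546,  1.35964708])}
top {'fov_y': 50.110417436396816, 'cx': 324.18849460578963, 'cy': 242.35671320226714, 'D': array([-0.12630295,  0.        ,  0.        ,  0.        ,  0.        ]), 'R': array([[ 0.02427615, -0.99964327, -0.01113601],
       [-0.99503883, -0.02308629, -0.09677162],
       [ 0.09648001,  0.01343001, -0.99524431]]), 't': array([-0.05214894,  0.54873444,  1.21660054])}
```

View pics/top0.png

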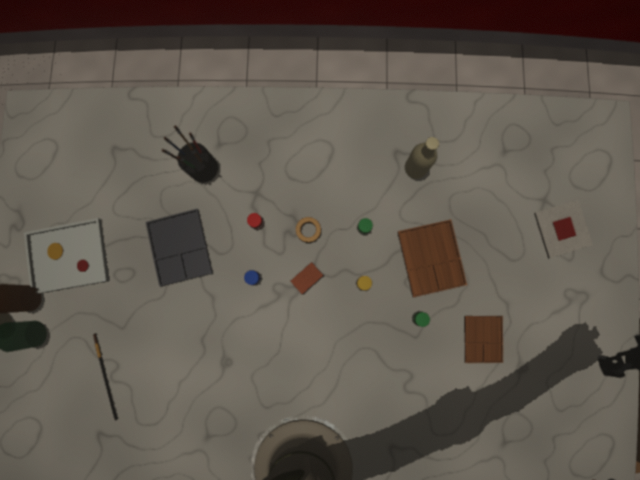

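View pics/scene0.png

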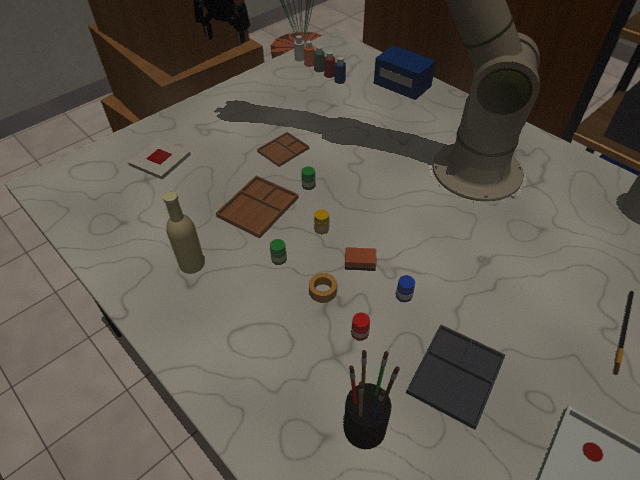

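The top view shows a red jar (255,221), a blue jar (252,278), the tape (308,229), the block (307,278) and a yellow jar (364,283). The green jars are at (365,226) and (422,319). There is a large wooden tray (432,258), a small one (483,339), and a grey tray (180,247). The bottle and brush pot stand beyond. In this view the image's right is −y, so the robot's left is lower columns.

```bash
cat > h.py <<'E'
import cv2,numpy as np
from bench import get_obs, optics, env
def K(n):
    c=optics.camera_info(n); f=240/np.tan(np.radians(c['fov_y']/2))
    return np.array([[f,0,c['cx']],[0,f,c['cy']],[0,0,1]]),np.array(c['D']),np.array(c['R']),np.array(c['t'])
def onz(n,uv,z):
    k,D,R,t=K(n); uv=np.asarray(uv,float).reshape(-1,1,2)
    r=cv2.undistortPoints(uv,k,D).reshape(-1,2); r=np.c_[r,np.ones(len(r))]@R; c=-R.T@t
    return c+r*((z-c[2])/r[:,2])[:,None]
def cloud(n,d):
    k,D,R,t=K(n); v,u=np.mgrid[:480,:640]
    r=cv2.undistortPoints(np.stack([u,v],-1).reshape(-1,1,2).astype(float),k,D).reshape(-1,2)
    P=np.c_[r,np.ones(len(r))]*d.reshape(-1,1)
    W=(P-t)@R; W[d.ravel()==0]=np.nan
    return W.reshape(480,640,3)
def proj(n,X):
    k,D,R,t=K(n); return cv2.projectPoints(np.asarray(X,float).reshape(-1,1,3),cv2.Rodrigues(R)[0],t,k,D)[0].reshape(-1,2)
def snap(tag,names=("top","scene")):
    out={}
    for n in names:
        p,d=optics.read_camera(n); cv2.imwrite(f"pics/{n}{tag}.png",p); np.savez(f"pics/{n}{tag}.npz",p=p,d=d); out[n]=(p,d)
    return out
def load(n,tag): a=np.load(f"pics/{n}{tag}.npz"); return a['p'],a['d']
E
python3 - <<'E'
from h import *
p,d=load("top","0"); W=cloud("top",d)
t=W[300:460:20,100:250:20].reshape(-1,3); print("table z top",np.nanmedian(t[:,2]),np.nanstd(t[:,2]))
p2,d2=load("scene","0"); W2=cloud("scene",d2)
print("table scene",np.round([W2[300,250],W2[250,460],W2[400,300]],4).tolist())
for nm,W_,pt in [("top",W,dict(red=(255,221),blue=(252,278),tape=(308,229),block=(307,278),yel=(364,283),gA=(365,226),gB=(422,319),wood=(432,250),small=(483,335),grey=(178,235),darkgreen=(20,335),orange=(55,251))),("scene",W2,dict(red=(361,320),blue=(405,283),block=(361,255),yel=(321,216),gA=(278,245),gB=(308,172),bot=(300,45),bot3=(320,60)))]:
    for k,(u,v) in pt.items(): print(nm,k,np.round(W_[v,u],3).tolist())
# close crop candidates
c=cv2.resize(p[190:350,340:540],(800,640))[:600]; cv2.imwrite("pics/crop0.png",np.clip(c*1.6,0,255).astype('uint8'))
c=cv2.resize(p2[130:330,200:440],(720,600),interpolation=cv2.INTER_CUBIC); cv2.imwrite("pics/crop1.png",np.clip(c*1.3,0,255).astype('uint8'))
E
```

```text
table z top 0.0006335257744764537 0.0026742946965113736
table scene [[0.7118, -0.0896, -0.0012], [0.2665, 0.1406, 0.0007], [0.7844, 0.1553, 0.0006]]
top red [0.595, 0.128, 0.048]
top blue [0.459, 0.13, 0.048]
top tape [0.585, 0.002, -0.001]
top block [0.463, 0.0, 0.026]
top yel [0.453, -0.135, 0.056]
top gA [0.589, -0.136, 0.053]
top gB [0.372, -0.273, 0.054]
top wood [0.539, -0.305, 0.004]
top small [0.332, -0.435, 0.001]
top grey [0.562, 0.328, 0.003]
top darkgreen [0.306, 0.668, 0.117]
top orange [0.513, 0.65, 0.009]
scene red [0.6, 0.133, 0.052]
scene blue [0.469, 0.135, 0.054]
scene block [0.464, 0.006, 0.029]
scene yel [0.459, -0.131, 0.05]
scene gA [0.593, -0.13, 0.054]
scene gB [0.376, -0.268, 0.051]
scene bot [-0.042, -0.766, 0.055]
scene bot3 [-0.042, -0.667, 0.04]
```

View pics/crop0.png

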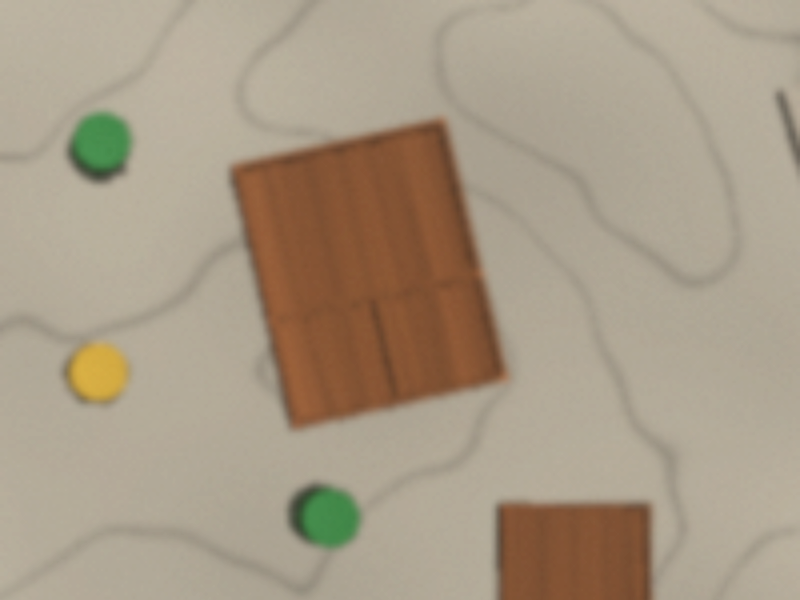

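View pics/crop1.png

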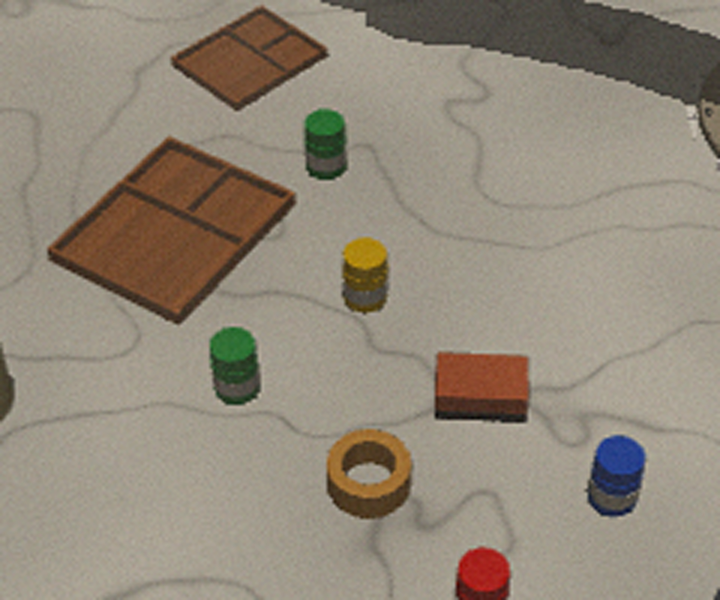

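By the description, the green jar is the one at (365,226) in the top view (y≈−0.136). It is farther left than (422,319) at y≈−0.27, and the dark thing at (20,335) is a tall bottle. The wooden tray is the larger one at (432,258). The crops confirm both choices. Next I'll measure precisely.

```bash
cat > m.py <<'E'
from h import *
from scipy.optimize import minimize
HS=dict(red=((0,8),(172,180)),green=((45,80),),blue=((105,130),),yel=((20,32),),)
def colmask(p,ranges,smin=110,vmin=30):
    h=cv2.cvtColor(cv2.GaussianBlur(p,(3,3),0),cv2.COLOR_BGR2HSV); m=np.zeros(h.shape[:2],bool)
    for a,b in ranges: m|=(h[...,0]>=a)&(h[...,0]<=b)
    return m&(h[...,1]>smin)&(h[...,2]>vmin)
def comps(m,amin=30):
    n,l,s,c=cv2.connectedComponentsWithStats(m.astype('uint8')); return [(l==i,s[i,4],c[i]) for i in range(1,n) if s[i,4]>=amin]
def rect_pts(cx,cy,yaw,L,Wd,z):
    c,s=np.cos(yaw),np.sin(yaw); q=np.array([[1,1],[-1,1],[-1,-1],[1,-1]])*[L/2,Wd/2]
    return np.c_[q@np.array([[c,s],[-s,c]])+[cx,cy],np.full(4,z)]
E
python3 - <<'E'
from m import *
for n in("top","scene"):
    p,d=load(n,"0"); W=cloud(n,d)
    print(n,"cam",np.round(-K(n)[2].T@K(n)[3],3))
    for k,r in HS.items():
        for m,a,c in comps(colmask(p,r)):
            z=np.nanmedian(W[m][:,2])
            pos=np.nanmedian(W[m],0)
            if not(0.2<pos[0]<0.8 and abs(pos[1])<0.5): continue
            mm=m&(W[...,2]>0.047); v,u=np.nonzero(mm)
            if len(u)<10: print(k,"few",a,pos);continue
            q=onz(n,np.c_[u,v],0.052); print(k,a,np.round(c),"z%.3f"%z,"cap",np.round(q.mean(0)[:2],4),"ext",np.round(np.ptp(q,0)[:2],4), len(u))
    for k,(u,v) in dict(wood=(432,258),grey=(180,247)).items():
        if n=="top":
            h=cv2.cvtColor(p,cv2.COLOR_BGR2HSV)[v-15,u-5]; print(k,h)
    print([ (nm,cv2.cvtColor(p,cv2.COLOR_BGR2HSV)[v,u].tolist()) for nm,(u,v) in (dict(tape=(299,233),block=(307,278),table=(330,330)) if n=="top" else dict(tape=(313,292),block=(361,255),wood=(255,215),grey=(455,375))).items()])
E
```

```text
top cam [ 0.43  -0.056  1.263]
red 177 [254. 220.] z0.053 cap [0.598  0.1298] ext [0.0339 0.034 ] 163
red few 287 [0.46225213 0.00187346 0.02926782]
green 111 [365. 225.] z0.053 cap [ 0.5902 -0.135 ] ext [0.0266 0.0262] 111
green 118 [422. 319.] z0.053 cap [ 0.3722 -0.2725] ext [0.0259 0.0262] 118
blue 144 [251. 277.] z0.053 cap [0.4605 0.1307] ext [0.0286 0.0313] 141
yel 173 [364. 283.] z0.053 cap [ 0.454  -0.1365] ext [0.0309 0.0308] 162
wood [ 12 152  82]
grey [ 0  9 54]
[('tape', [16, 138, 126]), ('block', [8, 154, 103]), ('table', [21, 37, 118])]
scene cam [1.02 0.47 0.9 ]
red few 36 [0.48790055 0.00726401 0.0263851 ]
red 320 [360. 323.] z0.051 cap [0.6002 0.1335] ext [0.036  0.0358] 218
red 96 [354. 393.] z0.143 cap [0.7191 0.2291] ext [0.0311 0.0352] 96
green 86 [308. 171.] z0.052 cap [ 0.3744 -0.2703] ext [0.0306 0.0315] 86
green 122 [277. 245.] z0.052 cap [ 0.5936 -0.1321] ext [0.0313 0.0321] 122
green 52 [378. 382.] z0.145 cap [0.6725 0.2463] ext [0.0481 0.0279] 52
blue 240 [406. 284.] z0.051 cap [0.4635 0.135 ] ext [0.0357 0.0336] 177
yel 230 [321. 218.] z0.049 cap [ 0.4566 -0.1325] ext [0.038 0.037] 137
[('tape', [17, 158, 116]), ('block', [9, 180, 112]), ('wood', [14, 146, 89]), ('grey', [135, 11, 46])]
```

Run:
```python
from m import *
def report(n,k,m,z):
    v,u=np.nonzero(m); q=onz(n,np.c_[u,v],z)[:,:2]
    r=cv2.minAreaRect((q*1000).astype(np.float32)); print(n,k,len(u),"c",np.round(q.mean(0),4),"rect c",np.round(r[0],1),"size",np.round(r[1],1),"ang",round(r[2],1))
for n in("top","scene"):
    p,d=load(n,"0"); W=cloud(n,d); h=cv2.cvtColor(cv2.GaussianBlur(p,(3,3),0),cv2.COLOR_BGR2HSV).astype(int); H,S,V=h[...,0],h[...,1],h[...,2]
    X,Y,Z=W[...,0],W[...,1],W[...,2]
    reg=lambda x,y,r:(abs(X-x)<r)&(abs(Y-y)<r)
    for k,mm,z in [("wood",(S>100)&reg(.53,-.305,.14)&(Y<-.19)&(X>.40)&(Z<.03),.014),("grey",(V<75)&(S<60)&reg(.55,.33,.13)&(Z<.03),.014),
      ("tape",(S>90)&reg(.585,0,.06)&(H>12)&(Z>.022),.028),("block",(S>110)&reg(.463,0,.06)&(H<14)&(Z>.022),.028),("blockall",(S>110)&reg(.463,0,.06)&(H<14),.028)]:
        c=[c for c in comps(mm,60)]
        c=max(c,key=lambda c:c[1]); report(n,k,c[0],z)
```

```text
top wood 3631 c [ 0.5189 -0.3029] rect c [ 519.4 -303.2] size [163.5 135.7] ang 14.0
top grey 3637 c [0.5305 0.321 ] rect c [531.2 321.3] size [167.2 139.2] ang 15.5
top tape 309 c [5.805e-01 5.000e-04] rect c [580.1   0.9] size [61.1 58.3] ang 1.4
top block 482 c [0.463  0.0012] rect c [463.    1.3] size [41.9 67.7] ang 43.4
top blockall 483 c [0.463  0.0012] rect c [463.    1.3] size [41.9 67.7] ang 43.4
scene wood 2631 c [ 0.5256 -0.2962] rect c [ 523.5 -297.8] size [171.6 140.7] ang 14.0
scene grey 5933 c [0.5387 0.3285] rect c [535.  325.7] size [172.3 135.8] ang 15.6
scene tape 376 c [0.5836 0.0053] rect c [583.8   5.3] size [63.9 58.6] ang 46.4
scene block 486 c [0.4663 0.0055] rect c [466.6   5.6] size [46.9 69.4] ang 46.3
scene blockall 571 c [0.4693 0.0082] rect c [469.4   7.5] size [55.7 67.9] ang 42.6
```

```bash
python3 - <<'E'
from h import *
for n in("top","scene"):
    p,d=load(n,"0"); W=cloud(n,d).reshape(-1,3)
    m=(W[:,2]>.07)&(W[:,0]>.3)&(abs(W[:,1])<.45); Q=W[m]
    for k,y0,y1 in(("pot",0.05,.45),("bottle",-.45,-.1)):
        q=Q[(Q[:,1]>y0)&(Q[:,1]<y1)]
        for a,b in((.07,.12),(.12,.2),(.2,.3)):
            r=q[(q[:,2]>a)&(q[:,2]<b)]
            if len(r): print(n,k,a,len(r),np.round(np.percentile(r,2,axis=0),3),np.round(np.percentile(r,98,axis=0),3))
E
python3 -m inch '[[12.6,35.5,-4,0,0,0.0616,1],[12.6,35.5,-4,0,0,0.0616,1],[12.6,35.5,-4,0,0,0.0616,1],[12.6,35.5,-4,0,0,0.0616,1],[12.6,35.5,-4,0,0,0.0616,1],[12.6,35.5,-4,0,0,0.0616,1],[12.6,35.5,-4,0,0,0.0616,1],[12.6,35.5,-4,0,0,0.0616,1],[12.6,35.5,-4,0,0,0.0616,1],[12.6,35.5,-4,0,0,0.0616,1]]' 40
```

```text
top pot 0.07 774 [0.696 0.235 0.075] [0.766 0.303 0.113]
top pot 0.12 206 [0.705 0.244 0.122] [0.761 0.3   0.197]
top pot 0.2 164 [0.7   0.241 0.201] [0.767 0.302 0.241]
top bottle 0.07 146 [ 0.717 -0.281  0.072] [ 0.755 -0.234  0.119]
top bottle 0.12 457 [ 0.719 -0.287  0.122] [ 0.765 -0.236  0.195]
top bottle 0.2 156 [ 0.733 -0.276  0.202] [ 0.759 -0.25   0.221]
scene pot 0.07 1574 [0.705 0.243 0.073] [0.772 0.311 0.114]
scene pot 0.12 492 [0.708 0.248 0.122] [0.765 0.303 0.199]
scene pot 0.2 376 [0.702 0.243 0.201] [0.769 0.306 0.243]
scene bottle 0.07 439 [ 0.724 -0.262  0.071] [ 0.776 -0.231  0.119]
scene bottle 0.12 705 [ 0.725 -0.269  0.121] [ 0.774 -0.233  0.197]
scene bottle 0.2 187 [ 0.735 -0.273  0.201] [ 0.76  -0.248  0.219]
time: 0.93
eef_pos: [0.4485, -0.2926, 0.199]
tool_rot: [[0.472, 0.882, -0.0], [0.882, -0.472, 0.0], [-0.0, -0.0, -1.0]]
wrist_force: [0.7, -0.3, -0.3]
grip_width: 0.0852
```

```bash
python3 -m inch '[[12.6,35.4,-4,0,0,0.0614,1],[12.6,35.4,-4,0,0,0.0614,1],[12.6,35.4,-4,0,0,0.0614,1],[12.6,35.4,-4,0,0,0.0614,1],[12.6,35.4,-4,0,0,0.0614,1],[12.6,35.4,-4,0,0,0.0614,1],[12.6,35.4,-4,0,0,0.0614,1],[12.6,35.4,-4,0,0,0.0614,1],[12.6,35.4,-4,0,0,0.0614,1],[12.6,35.4,-4,0,0,0.0614,1]]'; python3 -m inch '[[12,35,-4,0,0,0.0614,1],[12,35,-4,0,0,0.0614,1],[0,0,-20,0,0,0,1],[0,0,0,0,0,0,1],[0,0,0,0,0,0,1]]'
```

```text
time: 1.77
eef_pos: [0.5746, 0.0614, 0.1589]
tool_rot: [[-0.123, 0.992, -0.0], [0.992, 0.123, -0.0], [-0.0, -0.0, -1.0]]
wrist_force: [-0.3, -0.2, -0.5]
grip_width: 0.0852
time: 2.18
eef_pos: [0.5974, 0.1293, 0.1302]
tool_rot: [[-0.241, 0.971, -0.003], [0.971, 0.241, -0.001], [-0.001, -0.003, -1.0]]
wrist_force: [-1.0, 0.3, 0.1]
grip_width: 0.0851
```

Run:
```python
from h import *
o=snap("1",("scene",)); p,d=o["scene"]
cv2.imwrite("pics/s1c.png",cv2.resize(p[220:380,270:470],(750,600),interpolation=cv2.INTER_CUBIC))
e=get_obs()['eef_pos']; print(e)
```

```text
[0.59786532 0.12859451 0.13100499]
```

View pics/s1c.png

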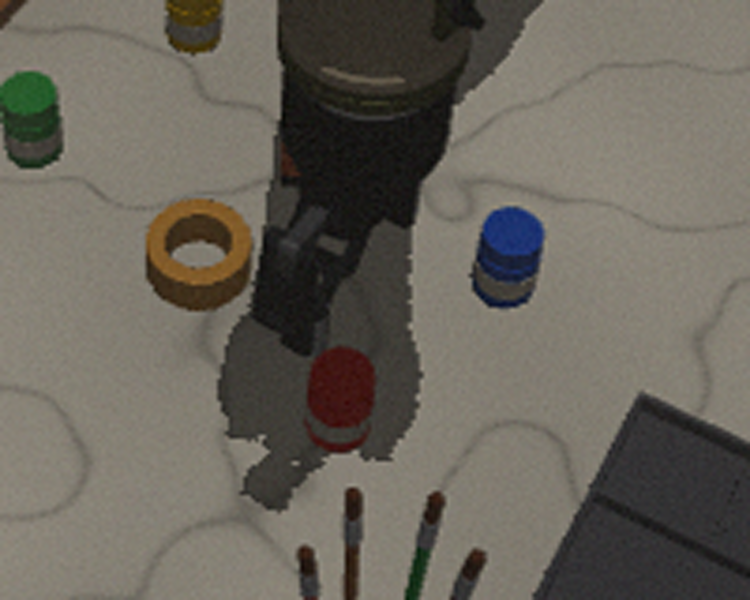

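The gripper is open above the red jar, with both fingers (crop 300,300) astride it and nothing in the way. I'll descend and grip.

```bash
python3 -m inch '[[1,3,-20,0,0,0,1],[0,0,-30,0,0,0,1],[0,0,-30,0,0,0,1],[0,0,-15,0,0,0,1],[0,0,-8,0,0,0,1],[0,0,0,0,0,0,1],[0,0,0,0,0,0,0],[0,0,0,0,0,0,0],[0,0,0,0,0,0,0],[0,0,0,0,0,0,0]]' 40;python3 -m inch '[[0,0,0,0,0,0,0],[0,0,0,0,0,0,0],[0,0,0,0,0,0,0],[0,0,0,0,0,0,0]]'
```

```text
time: 3.07
eef_pos: [0.6, 0.1326, 0.0295]
tool_rot: [[-0.24, 0.971, 0.002], [0.971, 0.24, 0.0], [-0.0, 0.002, -1.0]]
wrist_force: [0.3, 0.9, -0.4]
grip_width: 0.0389
time: 3.4
eef_pos: [0.5999, 0.1326, 0.0296]
tool_rot: [[-0.24, 0.971, 0.002], [0.971, 0.24, 0.0], [-0.0, 0.002, -1.0]]
wrist_force: [-1.2, -0.9, 7.9]
grip_width: 0.0343
```

```bash
python3 -m inch '[[0,0,10,0,0,0,0],[0,0,30,0,0,0,0],[0,0,30,0,0,0,0],[-4,-15,30,0,0,0,0],[-9,-37,0,0,0,0,0],[-9,-37,0,0,0,0,0],[-9,-37,0,0,0,0,0],[-9,-37,0,0,0,0,0],[-9,-37,0,0,0,0,0],[-9,-37,0,0,0,0,0]]';python3 -m inch '[[-9,-37,0,0,0,0,0],[-9,-37,0,0,0,0,0],[-9,-37,0,0,0,0,0],[-9,-37,0,0,0,0,0],[-9,-37,0,0,0,0,0],[-9,-37,0,0,0,0,0],[-6,-20,0,0,0,0,0],[0,0,0,0,0,0,0],[0,0,0,0,0,0,0]]'
```

```text
time: 4.23
eef_pos: [0.5408, -0.106, 0.1293]
tool_rot: [[-0.241, 0.971, 0.001], [0.971, 0.241, -0.0], [-0.001, 0.001, -1.0]]
wrist_force: [1.0, -0.3, -0.7]
grip_width: 0.0345
time: 4.98
eef_pos: [0.4804, -0.348, 0.1289]
tool_rot: [[-0.237, 0.971, 0.0], [0.971, 0.237, -0.001], [-0.001, 0.0, -1.0]]
wrist_force: [0.5, 0.2, -0.3]
grip_width: 0.0343
```

```bash
python3 -m inch '[[1,2,-25,0,0,0,0],[0,0,-30,0,0,0,0],[0,0,-20,0,0,0,0],[0,0,-10,0,0,0,0],[0,0,-5,0,0,0,0],[0,0,0,0,0,0,0],[0,0,0,0,0,0,0]]'
python3 - <<'E'
from h import *
o=snap("2",("scene",)); p,d=o["scene"]
cv2.imwrite("pics/s2c.png",cv2.resize(p[130:270,190:370],(770,600),interpolation=cv2.INTER_CUBIC))
E
```

```text
time: 5.57
eef_pos: [0.4831, -0.344, 0.0391]
tool_rot: [[-0.241, 0.97, 0.001], [0.97, 0.241, -0.0], [-0.001, 0.001, -1.0]]
wrist_force: [0.7, 0.8, -0.3]
grip_width: 0.0346
```

View pics/s2c.png

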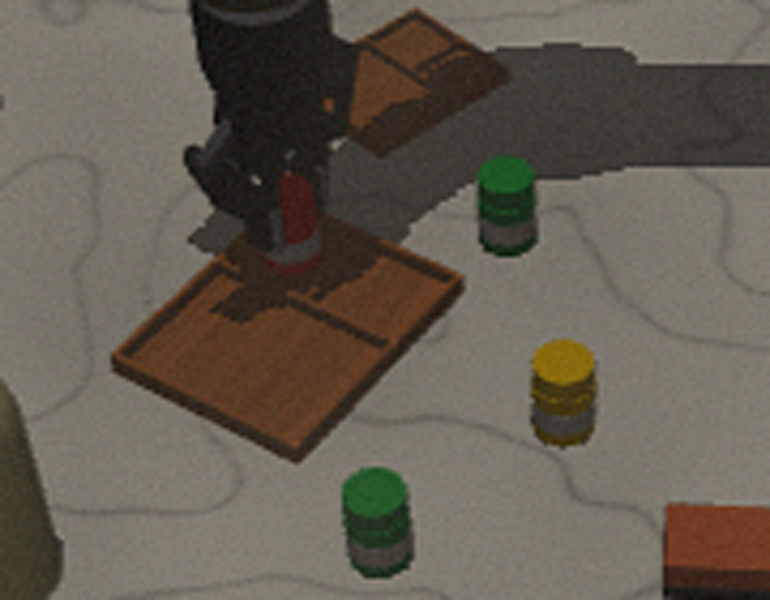

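The red jar (crop 295,225) hangs over the right-hand small well, clear of the walls. I'll lower the last 5 mm and release.

```bash
python3 -m inch '[[0,0,-3,0,0,0,0],[0,0,-2,0,0,0,0],[0,0,0,0,0,0,0],[0,0,0,0,0,0,0.65],[0,0,0,0,0,0,0.65],[0,0,0,0,0,0,0.65],[0,0,0,0,0,0,0.65]]';python3 -m inch '[[0,0,10,0,0,0,0.65],[0,0,30,0,0,0,0.65],[0,0,35,0,0,0,0.65],[0,0,20,0,0,0,0.65],[0,0,0,0,0,0,1]]'
```

```text
time: 6.2
eef_pos: [0.4824, -0.3444, 0.0333]
tool_rot: [[-0.24, 0.971, 0.0], [0.971, 0.24, -0.0], [-0.0, 0.0, -1.0]]
wrist_force: [0.1, -0.3, -0.3]
grip_width: 0.0554
time: 6.62
eef_pos: [0.4842, -0.3454, 0.1332]
tool_rot: [[-0.24, 0.971, 0.006], [0.971, 0.24, -0.004], [-0.005, 0.005, -1.0]]
wrist_force: [0.3, -0.1, -0.1]
grip_width: 0.0659
```

```bash
python3 -m inch '[[18,35,0,0,0,0,1],[18,35,0,0,0,0,1],[18,35,0,0,0,0,1],[18,35,0,0,0,0,1],[18,35,0,0,0,0,1],[18,35,0,0,0,0,1],[0,0,0,0,0,0,1],[0,0,0,0,0,0,1]]'
python3 - <<'E'
from h import *
o=snap("3")
p=np.hstack([cv2.resize(o["scene"][0][150:290,200:340],(400,400)),cv2.resize(o["top"][0][190:320,350:480],(400,400))]); cv2.imwrite("pics/s3.png",p); print(get_obs()['eef_pos'])
E
```

```text
time: 7.28
eef_pos: [0.5914, -0.131, 0.1285]
tool_rot: [[-0.246, 0.969, 0.001], [0.969, 0.246, 0.001], [0.001, 0.001, -1.0]]
wrist_force: [-1.0, -1.1, 0.2]
grip_width: 0.0854
[ 0.589816   -0.13490653  0.12819236]
```

View pics/s3.png

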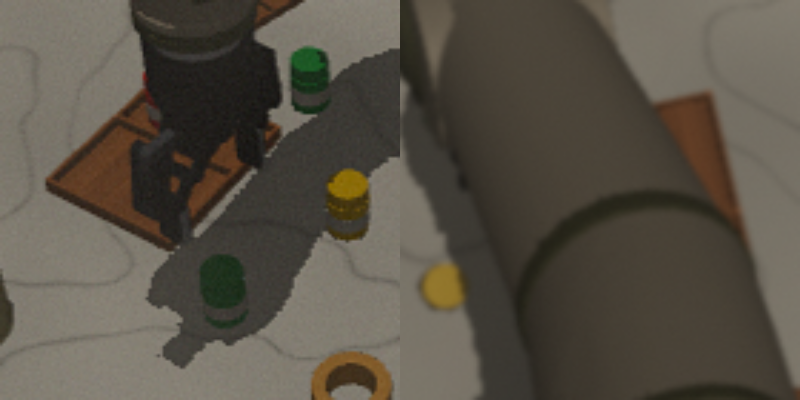

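The view is as expected: the open gripper is above the green jar (left pane 222,290), offset only by parallax. Part of the red cap shows in its well (150,95).

```bash
python3 -m inch '[[1,0,-25,0,0,0,1],[0,0,-30,0,0,0,1],[0,0,-27,0,0,0,1],[0,0,-12,0,0,0,1],[0,0,-5,0,0,0,1],[0,0,0,0,0,0,1],[0,0,0,0,0,0,0],[0,0,0,0,0,0,0],[0,0,0,0,0,0,0],[0,0,0,0,0,0,0]]' 40;python3 -m inch '[[0,0,0,0,0,0,0],[0,0,0,0,0,0,0],[0,0,0,0,0,0,0],[0,0,0,0,0,0,0]]'
```

```text
time: 8.22
eef_pos: [0.5919, -0.1346, 0.0304]
tool_rot: [[-0.24, 0.971, 0.002], [0.971, 0.24, -0.0], [-0.001, 0.002, -1.0]]
wrist_force: [0.4, -0.0, 0.1]
grip_width: 0.0391
time: 8.55
eef_pos: [0.5919, -0.1346, 0.0305]
tool_rot: [[-0.24, 0.971, 0.001], [0.971, 0.24, -0.001], [-0.001, 0.001, -1.0]]
wrist_force: [-0.2, -0.3, 6.9]
grip_width: 0.0345
```

```bash
python3 -m inch '[[0,0,10,0,0,0,0],[0,0,30,0,0,0,0],[0,0,35,0,0,0,0],[-25,-29,0,0,0,0,0],[-25,-29,0,0,0,0,0],[-25,-29,0,0,0,0,0],[-25,-29,0,0,0,0,0],[-25,-29,0,0,0,0,0],[0,0,0,0,0,0,0],[0,0,0,0,0,0,0]]'; python3 -m inch '[[0,0,-15,0,0,0,0],[0,0,-25,0,0,0,0],[0,0,-20,0,0,0,0],[0,0,-5,0,0,0,0],[0,0,0,0,0,0,0],[0,0,0,0,0,0,0]]'
python3 - <<'E'
from h import *
o=snap("4",("scene",)); p,d=o["scene"]
cv2.imwrite("pics/s4c.png",cv2.resize(p[130:270,190:370],(770,600),interpolation=cv2.INTER_CUBIC))
E
```

```text
time: 9.38
eef_pos: [0.4644, -0.2818, 0.105]
tool_rot: [[-0.236, 0.972, -0.001], [0.972, 0.236, -0.001], [-0.001, -0.001, -1.0]]
wrist_force: [0.7, 0.5, -0.3]
grip_width: 0.0345
time: 9.88
eef_pos: [0.4673, -0.2785, 0.0398]
tool_rot: [[-0.242, 0.97, 0.0], [0.97, 0.242, 0.0], [0.0, 0.0, -1.0]]
wrist_force: [-0.1, 0.1, -0.7]
grip_width: 0.0342
```

View pics/s4c.png

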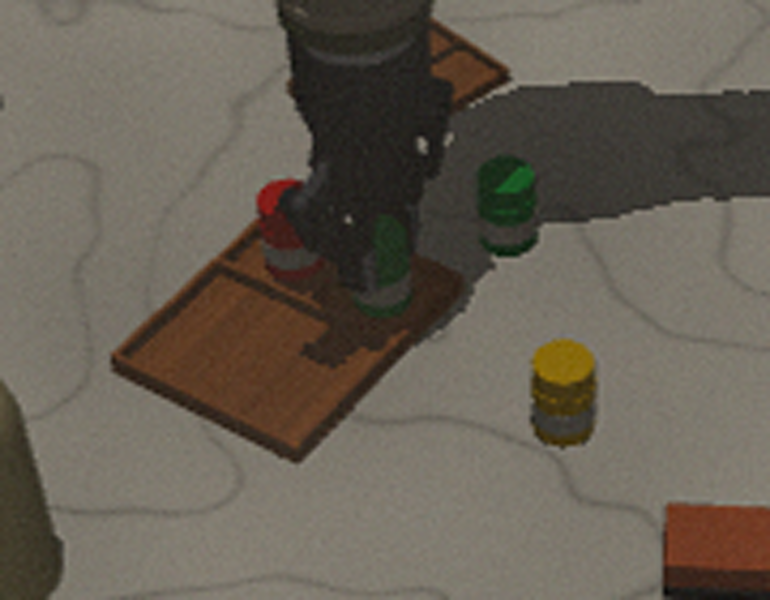

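The red jar is upright in its well (285,230), and the green jar (385,265) is over the other small well. I'll lower and release.

```bash
python3 -m inch '[[0,0,-3,0,0,0,0],[0,0,-2,0,0,0,0],[0,0,0,0,0,0,0],[0,0,0,0,0,0,0.65],[0,0,0,0,0,0,0.65],[0,0,0,0,0,0,0.65],[0,0,0,0,0,0,0.65]]';python3 -m inch '[[0,0,10,0,0,0,0.65],[0,0,30,0,0,0,0.65],[0,0,35,0,0,0,0.65],[0,0,0,0,0,0,1]]'
```

```text
time: 10.52
eef_pos: [0.4664, -0.2795, 0.0344]
tool_rot: [[-0.24, 0.971, 0.0], [0.971, 0.24, -0.0], [-0.0, 0.0, -1.0]]
wrist_force: [0.4, 0.3, -0.9]
grip_width: 0.0556
time: 10.85
eef_pos: [0.4684, -0.2802, 0.1147]
tool_rot: [[-0.24, 0.971, 0.006], [0.971, 0.24, -0.003], [-0.004, 0.005, -1.0]]
wrist_force: [0.9, -0.3, 0.2]
grip_width: 0.066
```

```bash
python3 -m inch '[[8.9,21.7,0,0,0,-0.121,1],[8.9,21.7,0,0,0,-0.121,1],[8.9,21.7,0,0,0,-0.121,1],[8.9,21.7,0,0,0,-0.121,1],[8.9,21.7,0,0,0,-0.121,1],[8.9,21.7,0,0,0,-0.121,1],[8.9,21.7,0,0,0,-0.121,1],[8.9,21.7,0,0,0,-0.121,1],[8.9,21.7,0,0,0,-0.121,1],[8.9,21.7,0,0,0,-0.121,1]]';python3 -m inch '[[8.9,21.7,0,0,0,-0.121,1],[8.9,21.7,0,0,0,-0.121,1],[8.9,21.7,0,0,0,-0.119,1],[0,0,-20,0,0,0,1],[0,0,0,0,0,0,1],[0,0,0,0,0,0,1]]'
python3 - <<'E'
from h import *
o=snap("5")
p=np.hstack([cv2.resize(o["scene"][0][220:340,250:370],(400,400)),cv2.resize(o["top"][0][170:330,350:510],(400,400))]); cv2.imwrite("pics/s5.png",p); print(get_obs()['eef_pos'],get_obs()['qpos'])
E
```

```text
time: 11.68
eef_pos: [0.5557, -0.061, 0.1101]
tool_rot: [[0.827, 0.563, 0.0], [0.563, -0.827, 0.001], [0.001, -0.0, -1.0]]
wrist_force: [-0.0, 0.0, 1.1]
grip_width: 0.0853
time: 12.18
eef_pos: [0.5812, 0.0028, 0.0892]
tool_rot: [[0.97, 0.242, -0.002], [0.242, -0.97, 0.0], [-0.002, -0.001, -1.0]]
wrist_force: [0.2, -0.4, 0.6]
grip_width: 0.0852
[0.58176761 0.00159527 0.08996917] [-0.16660519  0.63656793  0.09811589  2.05299415 -0.13195591  0.45810157
 -1.29814248]
```

View pics/s5.png

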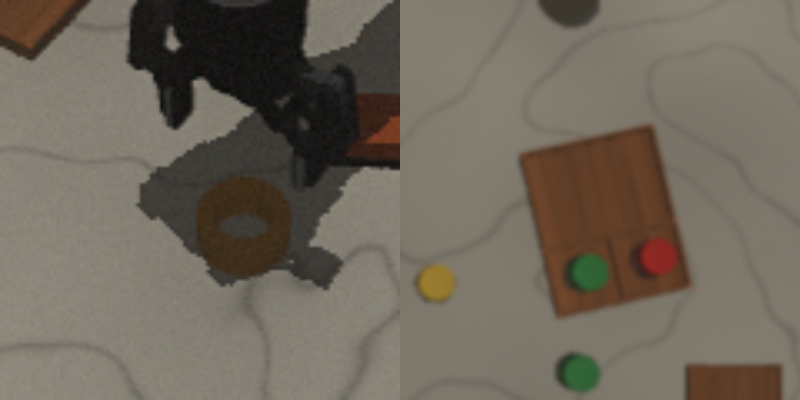

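Right pane: the green (588,272) and red (658,257) jars stand upright in their own small wells. Left pane: the open fingers straddle the tape (243,225). I'll descend and grip.

```bash
python3 -m inch '[[0,1,-20,0,0,0,1],[0,0,-25,0,0,0,1],[0,0,-20,0,0,0,1],[0,0,-10,0,0,0,1],[0,0,-5,0,0,0,1],[0,0,0,0,0,0,1],[0,0,0,0,0,0,0],[0,0,0,0,0,0,0],[0,0,0,0,0,0,0],[0,0,0,0,0,0,0]]' 30;python3 -m inch '[[0,0,0,0,0,0,0],[0,0,0,0,0,0,0]]'
```

```text
time: 13.12
eef_pos: [0.5827, 0.0035, 0.0108]
tool_rot: [[0.971, 0.24, 0.002], [0.24, -0.971, -0.0], [0.002, 0.0, -1.0]]
wrist_force: [-1.0, -1.0, 4.7]
grip_width: 0.0607
time: 13.28
eef_pos: [0.5827, 0.0035, 0.0107]
tool_rot: [[0.971, 0.24, 0.002], [0.24, -0.971, -0.0], [0.002, 0.001, -1.0]]
wrist_force: [-1.6, -0.6, 6.3]
grip_width: 0.0605
```

```bash
python3 -m inch '[[0,0,10,0,0,0,0],[0,0,30,0,0,0,0],[0,0,40,0,0,0,0],[-3.7,-37,0,0,0,0,0],[-3.7,-37,0,0,0,0,0],[-3.7,-37,0,0,0,0,0],[-3.7,-37,0,0,0,0,0],[-3.7,-37,0,0,0,0,0],[-3.7,-37,0,0,0,0,0],[-3.7,-37,0,0,0,0,0]]';python3 -m inch '[[-3.7,-37,0,0,0,0,0],[0,0,-15,0,0,0,0],[0,0,-30,0,0,0,0],[0,0,-20,0,0,0,0],[0,0,-5,0,0,0,0],[0,0,0,0,0,0,0],[0,0,0,0,0,0,0]]'
python3 - <<'E'
from h import *
o=snap("6",("scene",)); p,d=o["scene"]
cv2.imwrite("pics/s6c.png",cv2.resize(p[130:270,190:370],(770,600),interpolation=cv2.INTER_CUBIC))
E
```

```text
time: 14.12
eef_pos: [0.5559, -0.2571, 0.0907]
tool_rot: [[0.971, 0.24, 0.001], [0.24, -0.971, -0.0], [0.001, 0.001, -1.0]]
wrist_force: [-0.2, -0.4, -0.6]
grip_width: 0.0605
time: 14.7
eef_pos: [0.5528, -0.2923, 0.0203]
tool_rot: [[0.971, 0.241, 0.0], [0.241, -0.971, -0.0], [0.0, 0.0, -1.0]]
wrist_force: [-0.1, -0.5, -0.6]
grip_width: 0.0607
```

View pics/s6c.png

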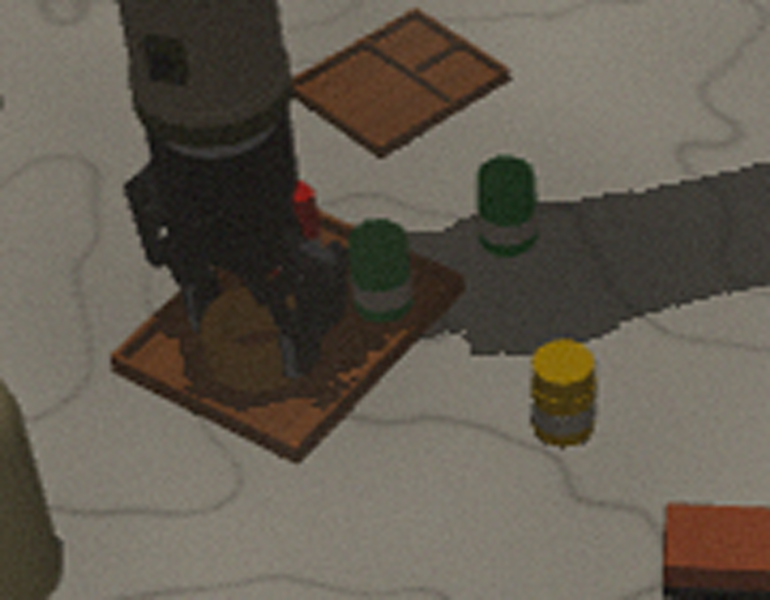

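The tape (245,340) is centred over the large well, with the fingers inside its walls. I'll lower 5 mm and release.

```bash
python3 -m inch '[[0,0,-3,0,0,0,0],[0,0,-2,0,0,0,0],[0,0,0,0,0,0,0],[0,0,0,0,0,0,0.88],[0,0,0,0,0,0,0.88],[0,0,0,0,0,0,0.88],[0,0,0,0,0,0,0.88]]';python3 -m inch '[[0,0,10,0,0,0,0.88],[0,0,30,0,0,0,0.88],[0,0,40,0,0,0,0.88],[0,0,20,0,0,0,0.88]]'
```

```text
time: 15.33
eef_pos: [0.5525, -0.2923, 0.0144]
tool_rot: [[0.971, 0.24, 0.0], [0.24, -0.971, -0.0], [0.0, 0.0, -1.0]]
wrist_force: [0.0, 0.3, -0.0]
grip_width: 0.0757
time: 15.67
eef_pos: [0.5533, -0.2929, 0.1182]
tool_rot: [[0.971, 0.24, 0.003], [0.24, -0.971, -0.001], [0.002, 0.002, -1.0]]
wrist_force: [0.8, -0.9, 0.2]
grip_width: 0.0752
```

```bash
python3 -m inch '[[-7,32.7,0,0,0,0.1228,1],[-7,32.7,0,0,0,0.1228,1],[-7,32.7,0,0,0,0.1228,1],[-7,32.7,0,0,0,0.1228,1],[-7,32.7,0,0,0,0.1228,1],[-7,32.7,0,0,0,0.1228,1],[-7,32.7,0,0,0,0.1228,1],[-7,32.7,0,0,0,0.1228,1],[-7,32.7,0,0,0,0.1228,1],[-7,32.7,0,0,0,0.1228,1]]';python3 -m inch '[[-7,32.7,0,0,0,0.1228,1],[-7,32.7,0,0,0,0.1228,1],[-7,32.7,0,0,0,0.1228,1],[0,0,0,0,0,0,1],[0,0,0,0,0,0,1]]'
python3 - <<'E'
from h import *
o=snap("7")
p=np.hstack([cv2.resize(o["scene"][0][200:340,340:480],(400,400)),cv2.resize(o["top"][0][170:330,350:510],(400,400))]); cv2.imwrite("pics/s7.png",p); print(get_obs()['eef_pos'],get_obs()['qpos'])
E
```

```text
time: 16.5
eef_pos: [0.4821, 0.0359, 0.1151]
tool_rot: [[0.094, 0.996, 0.001], [0.996, -0.094, -0.0], [-0.0, 0.001, -1.0]]
wrist_force: [1.4, -0.1, 1.3]
grip_width: 0.0853
time: 16.92
eef_pos: [0.4613, 0.1346, 0.1149]
tool_rot: [[-0.268, 0.963, 0.001], [0.963, 0.268, 0.0], [0.0, 0.001, -1.0]]
wrist_force: [-0.3, -0.9, 0.3]
grip_width: 0.0853
[0.46160973 0.13197714 0.11463254] [-0.18434579  0.52766647 -0.29696917  2.24777538  0.37956503  0.41189001
 -0.52680533]
```

View pics/s7.png

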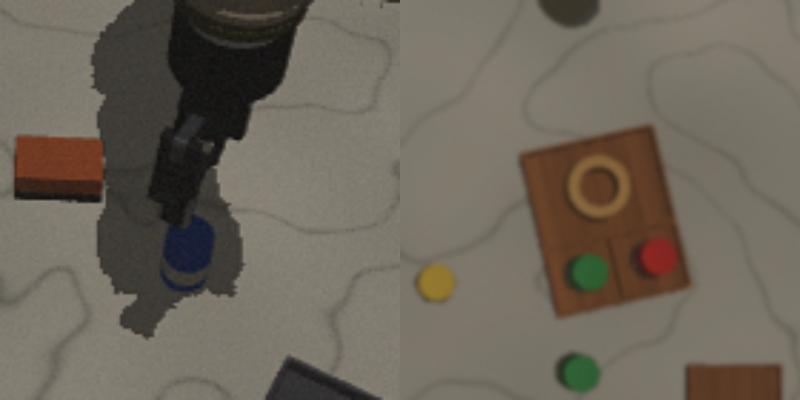

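Right pane: the wooden kit is complete, with the tape flat in the large well (598,186) and both jars upright. The gripper is above the blue jar (left pane 187,250).

```bash
python3 -m inch '[[0,0,-20,0,0,0,1],[0,0,-30,0,0,0,1],[0,0,-20,0,0,0,1],[0,0,-10,0,0,0,1],[0,0,-5,0,0,0,1],[0,0,0,0,0,0,1],[0,0,0,0,0,0,0],[0,0,0,0,0,0,0],[0,0,0,0,0,0,0],[0,0,0,0,0,0,0]]' 40;python3 -m inch '[[0,0,0,0,0,0,0],[0,0,0,0,0,0,0],[0,0,0,0,0,0,0],[0,0,0,0,0,0,0]]'
```

```text
time: 17.85
eef_pos: [0.4619, 0.1327, 0.03]
tool_rot: [[-0.264, 0.964, 0.001], [0.964, 0.264, 0.0], [0.0, 0.001, -1.0]]
wrist_force: [-0.4, 0.4, 0.5]
grip_width: 0.039
time: 18.18
eef_pos: [0.4619, 0.1327, 0.0302]
tool_rot: [[-0.265, 0.964, 0.001], [0.964, 0.265, 0.0], [-0.0, 0.001, -1.0]]
wrist_force: [-1.1, -1.0, 8.8]
grip_width: 0.0344
```

```bash
python3 -m inch '[[0,0,10,0,0,0,0],[0,0,30,0,0,0,0],[0,0,20,0,0,0,0],[8.4,36.6,0,0,0,0,0],[8.4,36.6,0,0,0,0,0],[8.4,36.6,0,0,0,0,0],[8.4,36.6,0,0,0,0,0],[0,0,0,0,0,0,0],[0,0,-15,0,0,0,0],[0,0,-25,0,0,0,0]]'; python3 -m inch '[[0,0,-10,0,0,0,0],[0,0,0,0,0,0,0],[0,0,0,0,0,0,0]]'
python3 - <<'E'
from h import *
o=snap("8",("scene",)); p,d=o["scene"]
cv2.imwrite("pics/s8c.png",cv2.resize(p[270:450,370:570],(667,600),interpolation=cv2.INTER_CUBIC))
E
```

```text
time: 19.02
eef_pos: [0.4963, 0.2806, 0.051]
tool_rot: [[-0.266, 0.964, 0.004], [0.964, 0.266, 0.003], [0.002, 0.004, -1.0]]
wrist_force: [-0.6, 0.3, -1.2]
grip_width: 0.0346
time: 19.27
eef_pos: [0.4947, 0.2788, 0.0392]
tool_rot: [[-0.265, 0.964, -0.001], [0.964, 0.265, -0.001], [-0.001, -0.001, -1.0]]
wrist_force: [0.1, 0.1, -0.5]
grip_width: 0.0343
```

View pics/s8c.png

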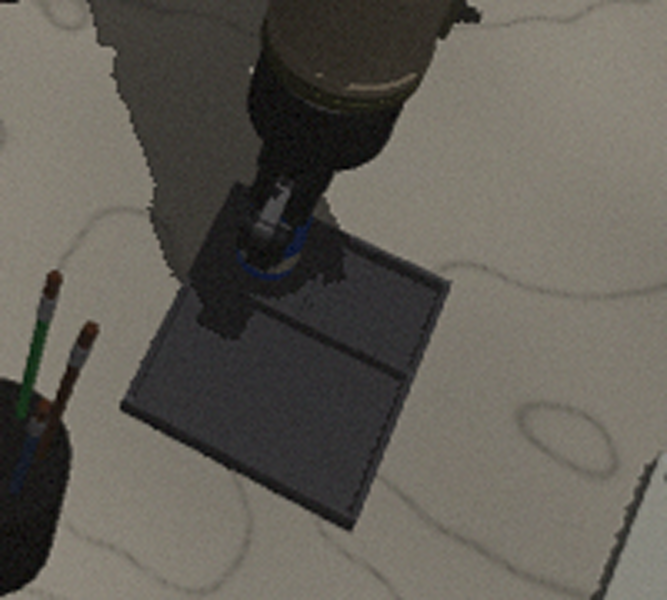

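The blue jar (272,265) is over the nearer-right small well of the grey tray. I'll lower and release.

```bash
python3 -m inch '[[0,0,-3,0,0,0,0],[0,0,-2,0,0,0,0],[0,0,0,0,0,0,0],[0,0,0,0,0,0,0.65],[0,0,0,0,0,0,0.65],[0,0,0,0,0,0,0.65],[0,0,0,0,0,0,0.65]]';python3 -m inch '[[0,0,10,0,0,0,0.65],[0,0,30,0,0,0,0.65],[0,0,40,0,0,0,0.65],[0,0,0,0,0,0,1]]'
```

```text
time: 19.9
eef_pos: [0.4951, 0.2792, 0.0344]
tool_rot: [[-0.265, 0.964, 0.0], [0.964, 0.265, 0.0], [0.0, 0.0, -1.0]]
wrist_force: [-0.9, -0.1, 0.6]
grip_width: 0.0555
time: 20.23
eef_pos: [0.4972, 0.2808, 0.1205]
tool_rot: [[-0.265, 0.964, 0.006], [0.964, 0.265, 0.004], [0.002, 0.007, -1.0]]
wrist_force: [1.1, 0.5, 0.3]
grip_width: 0.0662
```

```bash
python3 -m inch '[[-3.8,-34.5,0,0,0,0.0615,1],[-3.8,-34.5,0,0,0,0.0615,1],[-3.8,-34.5,0,0,0,0.0615,1],[-3.8,-34.5,0,0,0,0.0615,1],[-3.8,-34.5,0,0,0,0.0615,1],[-3.8,-34.5,0,0,0,0.0615,1],[-3.8,-34.5,0,0,0,0.0615,1],[-3.8,-34.5,0,0,0,0.0615,1],[0,0,-20,0,0,0,1],[0,0,0,0,0,0,1]]'
python3 - <<'E'
from h import *
o=snap("9")
p=np.hstack([cv2.resize(o["scene"][0][200:320,290:410],(400,400)),cv2.resize(o["top"][0][170:330,100:260],(400,400))]); cv2.imwrite("pics/s9.png",p); print(get_obs()['eef_pos'],get_obs()['qpos'])
E
```

```text
time: 21.07
eef_pos: [0.4639, -0.0009, 0.0933]
tool_rot: [[-0.684, 0.73, -0.001], [0.73, 0.684, -0.001], [0.0, -0.002, -1.0]]
wrist_force: [-0.1, 0.9, -0.1]
grip_width: 0.0852
[0.46476195 0.00335648 0.09467856] [ 1.63742691e-01  5.68946703e-01 -4.11991539e-01  2.28899084e+00
  6.08419697e-01  3.86848808e-01 -2.25245371e-03]
```

View pics/s9.png

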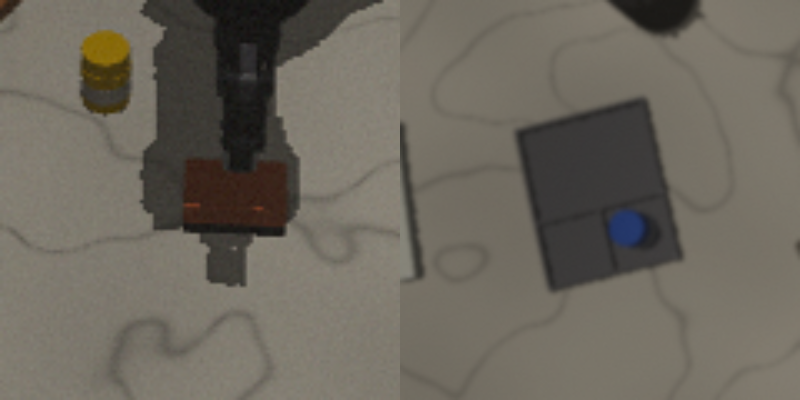

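The blue jar is upright in its well (right pane 627,228). The gripper is square over the block (left pane 235,195).

```bash
python3 -m inch '[[0,0,-20,0,0,0,1],[0,0,-30,0,0,0,1],[0,0,-18,0,0,0,1],[0,0,-9,0,0,0,1],[0,0,-5,0,0,0,1],[0,0,0,0,0,0,1],[0,0,0,0,0,0,0],[0,0,0,0,0,0,0],[0,0,0,0,0,0,0],[0,0,0,0,0,0,0]]' 35;python3 -m inch '[[0,0,0,0,0,0,0],[0,0,0,0,0,0,0],[0,0,0,0,0,0,0],[0,0,0,0,0,0,0]]'
```

```text
time: 22.0
eef_pos: [0.4651, 0.0032, 0.0131]
tool_rot: [[-0.689, 0.725, 0.001], [0.725, 0.689, 0.0], [-0.001, 0.001, -1.0]]
wrist_force: [-0.1, 0.5, 7.3]
grip_width: 0.0435
time: 22.33
eef_pos: [0.4651, 0.0032, 0.0132]
tool_rot: [[-0.689, 0.725, 0.002], [0.725, 0.689, 0.0], [-0.001, 0.001, -1.0]]
wrist_force: [-0.8, 0.8, 6.8]
grip_width: 0.0434
```

```bash
python3 -m inch '[[0,0,10,0,0,0,0],[0,0,30,0,0,0,0],[0,0,40,0,0,0,0],[0,0,20,0,0,0,0],[11.1,36.5,0,0,0,-0.0543,0],[11.1,36.5,0,0,0,-0.0543,0],[11.1,36.5,0,0,0,-0.0543,0],[11.1,36.5,0,0,0,-0.0543,0],[11.1,36.5,0,0,0,-0.0543,0],[11.1,36.5,0,0,0,-0.0543,0]]'; python3 -m inch '[[11.1,36.5,0,0,0,-0.0543,0],[11.1,36.5,0,0,0,-0.0543,0],[11.1,36.5,0,0,0,-0.0543,0],[0,0,0,0,0,0,0],[0,0,-30,0,0,0,0],[0,0,-35,0,0,0,0],[0,0,-20,0,0,0,0],[0,0,-5,0,0,0,0],[0,0,0,0,0,0,0],[0,0,0,0,0,0,0]]'
python3 - <<'E'
from h import *
o=snap("10",("scene",)); p,d=o["scene"]
cv2.imwrite("pics/s10c.png",cv2.resize(p[270:450,370:570],(667,600),interpolation=cv2.INTER_CUBIC))
E
```

```text
time: 23.17
eef_pos: [0.5316, 0.2235, 0.1129]
tool_rot: [[-0.418, 0.909, 0.0], [0.909, 0.418, 0.0], [-0.0, 0.0, -1.0]]
wrist_force: [0.3, -0.2, -1.0]
grip_width: 0.0434
time: 24.0
eef_pos: [0.5649, 0.3318, 0.0232]
tool_rot: [[-0.268, 0.963, 0.0], [0.963, 0.268, 0.0], [0.0, 0.0, -1.0]]
wrist_force: [0.1, 0.1, -1.0]
grip_width: 0.0429
```

View pics/s10c.png

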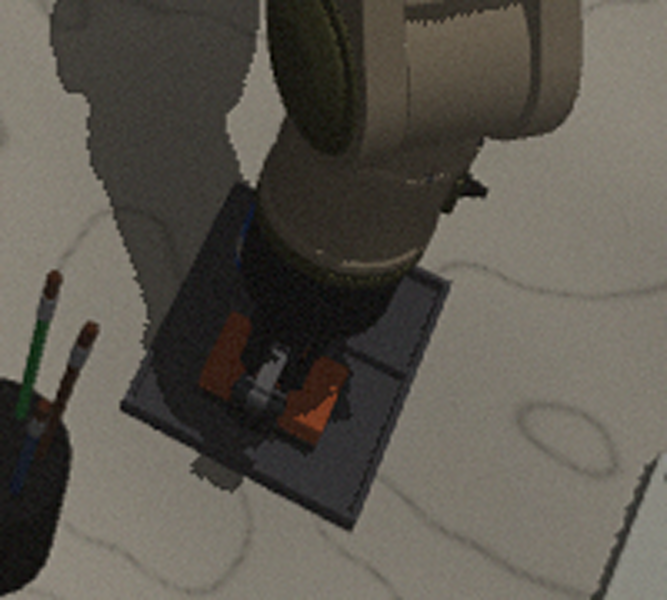

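The block (270,380) is inside the large well with room at both ends. I'll lower and release with a limited opening.

```bash
python3 -m inch '[[0,0,-3,0,0,0,0],[0,0,-3,0,0,0,0],[0,0,0,0,0,0,0],[0,0,0,0,0,0,0],[0,0,0,0,0,0,0.62],[0,0,0,0,0,0,0.62],[0,0,0,0,0,0,0.62],[0,0,0,0,0,0,0.62]]';python3 -m inch '[[0,0,10,0,0,0,0.62],[0,0,30,0,0,0,0.62],[0,0,40,0,0,0,0.62],[0,0,40,0,0,0,0.62],[-3,-30,20,0,0,0,1],[-3,-35,0,0,0,0,1],[-3,-35,0,0,0,0,1],[-3,-35,0,0,0,0,1],[-3,-35,0,0,0,0,1],[-3,-35,0,0,0,0,1]]'; python3 -m inch '[[0,-35,0,0,0,0,1],[0,0,0,0,0,0,1],[0,0,0,0,0,0,1],[0,0,0,0,0,0,1]]'
python3 - <<'E'
from h import *
o=snap("11")
for n in o: cv2.imwrite(f"pics/fin_{n}.png",np.clip(o[n][0]*1.4,0,255).astype('uint8'))
E
```

```text
time: 24.72
eef_pos: [0.5644, 0.3317, 0.0161]
tool_rot: [[-0.268, 0.963, -0.0], [0.963, 0.268, -0.0], [-0.0, -0.0, -1.0]]
wrist_force: [0.3, 0.0, -0.9]
grip_width: 0.0532
time: 25.55
eef_pos: [0.5461, 0.1252, 0.1571]
tool_rot: [[-0.269, 0.963, 0.001], [0.963, 0.269, -0.0], [-0.0, 0.001, -1.0]]
wrist_force: [0.1, -0.6, -0.2]
grip_width: 0.0857
time: 25.88
eef_pos: [0.5468, 0.092, 0.1569]
tool_rot: [[-0.268, 0.963, 0.001], [0.963, 0.268, 0.001], [0.0, 0.001, -1.0]]
wrist_force: [-0.9, 0.5, -0.6]
grip_width: 0.0853
```

View pics/fin_scene.png

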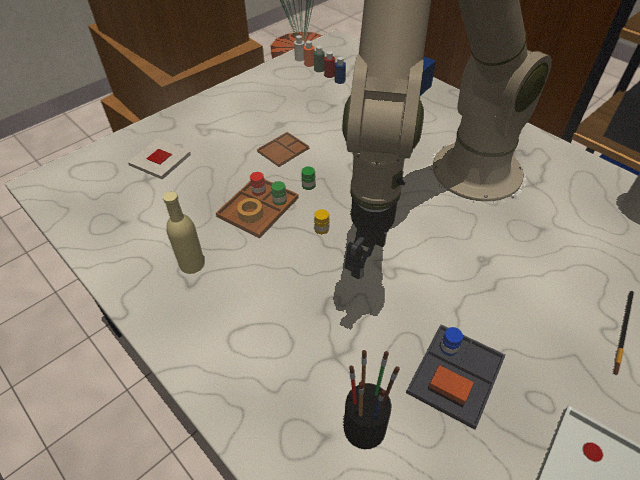

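View pics/fin_top.png

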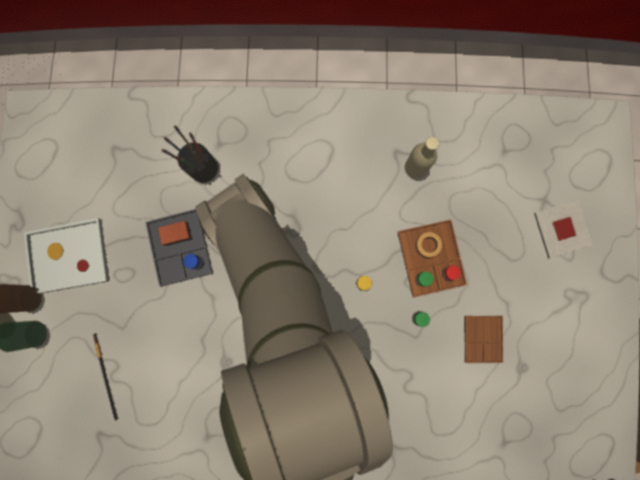

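Both views show every item in its place, with the yellow jar, bottle and pot unmoved. I'll do one numerical check before handing in.

```bash
python3 - <<'E'
from m import *
for n,c,T in (("top",(.5192,-.303,14),"wood"),("top",(.5308,.321,15.5),"grey"),("scene",(.5235,-.2978,14),"wood"),("scene",(.535,.3257,15.5),"grey")):
    p,d=load(n,"11"); W=cloud(n,d); h=cv2.cvtColor(p,cv2.COLOR_BGR2HSV)
    a=np.radians(c[2]); R=np.array([[np.cos(a),-np.sin(a)],[np.sin(a),np.cos(a)]])
    L=np.dstack([(W[...,:2]-c[:2])@R,W[...,2]])
    near=(abs(L[...,0])<.09)&(abs(L[...,1])<.075)
    for nm,m in (("tall",near&(L[...,2]>.045)),("low",near&(L[...,2]>.024)&(L[...,2]<.042)&(L[...,0]>-.01))):
        for mm,k,ct in comps(m,40):
            q=L[mm]; print(n,T,nm,np.round(ct),"local",np.round(np.median(q,0)*1000,1),"ext",np.round((np.percentile(q,98,0)-np.percentile(q,2,0))*1000))
E
python3 -c "
from bench import env; print(env.job_done())"
```

```text
top wood tall [453. 273.] local [-45.9 -31.1  56.9] ext [31. 30. 14.]
top wood tall [425. 279.] local [-45.8  36.4  56.8] ext [31. 31. 13.]
top wood low [429. 244.] local [32.7  3.5 32.5] ext [57. 57. 13.]
top grey tall [191. 261.] local [-47.  -33.   56.1] ext [32. 32. 14.]
top grey low [173. 232.] local [35.4 -0.3 32.5] ext [43. 68. 11.]
scene wood tall [257. 177.] local [-46.1 -32.2  54.7] ext [32. 32. 13.]
scene wood tall [278. 187.] local [-46.4  35.2  54.8] ext [32. 32. 14.]
scene wood low [249. 207.] local [31.3  1.5 31.1] ext [59. 57. 11.]
scene grey tall [453. 336.] local [-46.4 -32.8  55.6] ext [33. 31. 13.]
scene grey low [451. 383.] local [34.5  0.2 32.2] ext [43. 67. 10.]
the job is handed in; nothing more can be done
None
```

Both kits are made up and handed in after about 26 s on the robot's clock, and the gripper is open and clear of everything.

- **Wooden tray (the larger one):** the red jar went into the right small well, then the leftmost green jar into the left one, and the tape into the large well.
- **Grey tray:** the blue jar went into the right small well, then the block into the large well, dark side down as it lay.

In the last checks, depth from both cameras put every item within about 4 mm of its well centre. Jar tops read 55–57 mm (56 expected) and the tape and block read 31–33 mm (32 expected), so the jars stand upright and the tape and block lie flat. The last pictures show the yellow jar, the second green jar, the bottle and the pot where they started; I checked those by eye only.

The two cameras disagreed by about 3–5 mm on positions at the start. I used their average, and every grasp and placing went in without contact problems. No check failed.

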